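# Build up the two-tier vial stand

### The arm

A 6-joint arm with a two-finger parallel gripper is mounted at the origin on the work surface; the furniture and walls round the work are solid. World frame = base frame: x ahead of the robot, y to its left, z up, the work surface at z = 0. Lengths are in mm, angles in degrees, forces in N, time in s.
With the tool pointing down it reaches from about 300 to 850 mm from the base axis. Payload 4.2 kg.
Tool frame: the origin (TCP) lies on the centre line of the jaws, within the pads' length; the fingertips stand 8 mm ahead of it and the grasp point (between the pads) lies 11 mm behind it; z points along the fingers, y is the line along which they close (so a half turn about z gives the same grasp; the last joint's range is limited). The gripper opens to 91 mm and grips with 3 to 60 N. Pads are 32 mm wide; open, the fingers measure 118 mm over their backs; the gripper's body (76 mm by 178 mm) begins 60 mm behind the grasp point.
Start: joints at [-75.344, 18.312, 89.639, -0, 72.044, -1.146], TCP at [156.585, -553.284, 221.976] pointing down, gripper open.
Joint ranges: [-177.97, 177.97], [-48.28, 115.42], [12.27, 149.76], [-77.06, 257.06], [2.81, 150.46], [-146.56, 146.56]. Speed limits (degrees/s): [147.25, 147.25, 180, 180, 180, 180].

### API

Orientations are given as [roll, pitch, yaw] about the fixed x, y, z axes, in that order (R = Rz(yaw) Ry(pitch) Rx(roll)).
In Python, from workcell import telemetry, eyes, ticket gives the robot as it stands. The module is installed in compiled form; this text tells all that it offers.
- The arm moves only by the shell command python3 -m crank 'ROWS' [OPENING] [FORCE]. ROWS is JSON, a list of rows, each an object of numbers: "dx", "dy", "dz": the shift along the world's x, y, z normalised to -1 to 1, where 1 is 80 cm; "yaw": the turn about the world's z normalised to -1 to 1, where 1 is 5 degrees. A call has 1 to 10 rows; each row shifts and turns the commanded pose from where the row before left it; what a row does not reach is not made up. A row lasts 1/8 s, in which the tool goes at most 62.5 mm and 10.7 degrees, less where a joint would pass 70% of its speed; a pose out of reach is approached as far as the arm can. A call with a number of a shift or a turn outside -1 to 1 is refused whole. A call with a gripper value outside its range is refused whole. OPENING is the opening, from 0 (shut) to 1 (fully open), set as the call begins (- or left out, the last holds). The fingers move at their own pace and stop on an object; FORCE is the grip in N (left out, the last holds). Time passes only in rows, so rows that do not move let the fingers close. It gives the time, the measured TCP pose, the force, the opening and the grip force at its end, in the units of the state.
- telemetry.state(): the state, without advancing time (a new reading comes with each control period).
- eyes.grab_frame(name): name is "side" or "top" or "wrist"; returns the picture (384x512x3 uint8, red, green, blue); there is no depth.
- eyes.calibration(name): a dict with "camera_matrix" (3x3 intrinsics, pixels), "world_from_camera" (4x4, takes a point from camera to world coordinates). Camera axes: x right, y down, z forward; pixel columns grow to the right and rows downward; lengths in mm; the calibration is good to about 2 mm. A picture is of the moment at which its call begins: read the wrist's pose just before it. calibration takes no time and is no camera call; for the wrist camera it gives the pose at the moment of the call.
- ticket.job_done(): hands the job in; it is judged then, once.
The state is a dict: "time_s": time; "qpos": joint angles; "qvel": joint speeds; "effort": joint torques, N m; "ee_pos": TCP position; "ee_rot": TCP orientation; "force": force on the tool from outside, world axes, zero at the start; "torque": the same for the moment, N m; "gripper_width": finger opening in mm; "gripper_force": force on a finger pad.
Only numpy, scipy, OpenCV 4.12 (cv2) and the standard library are available. Lean on these libraries where they do the work, as an engineer would, in place of code of your own. Each camera call takes 0.05 s, during which the arm holds its last target. There are 200 camera calls.

### The job

Build up the vial stand: lower the short plate over the three posts until it lies flat on the wide collars, then put the long plate on above it, turned so that its holes match the posts, and press it down until it lies flat on the upper shoulders with both spring clips snapped over its ends. The white deck with the posts is bolted somewhere along the slots of the base board, so find by touch or sight where the posts really are. Leave the other things on the bench where they stand.

Things in the scene. Friction and masses are not known exactly. Their poses are not given: they have to be found in the camera images.
- stand: fixed grey base board of the vial stand, 236x90x12 mm; origin: centre of its underside, x along its length, z up. On it a white deck, 200x82x12 mm (top 24 mm above the bench), in line with the board, centred at board y = 0 but bolted fast anywhere from 12 mm towards -x to 12 mm towards +x of the board's middle. This shift is NOT reported; pushing does not change it.
- board_mid (a point): middle of the board's top face (12 mm up, axes as the board). About the posts: in the deck's own frame (board axes, plus the unknown shift along x) three round stepped aluminium posts stand at (x, y) = (-52,-16), (-52,+16), (+52,0) mm. Above the bench: collar 26 mm diameter up to 39 mm; 16 mm diameter up to a flat shoulder at 65; 9 mm diameter up to 94; cone to a 4 mm tip at 100.
- board_end (a point): middle of the board's +x end edge (single post's end), top face. About the clips: at each deck end, at y = 0, a black sprung clip 24 mm wide; its arm 86 to 91 mm from the deck's middle, its hook inwards: nose 75 mm from the deck's middle, underside 78 mm and top 97 mm above the bench, a ramp above the nose. The short plate passes between the hooks.
- short_plate: loose bare aluminium plate, 132x60x12 mm, about 0.2 kg, lower tier; origin: centre of its underside, x along its length, z up. Three 19 mm through holes at (x, y) = (-52,-16), (-52,+16), (+52,0) mm: they pass the 16 mm part of the posts with 1.5 mm play all round, not the collars. Seated, its underside is 39 mm above the bench.
- long_plate: loose bare aluminium plate, 158x60x12 mm, about 0.2 kg, upper tier; origin: centre of its underside, x along its length, z up. Three 12 mm through holes at (x, y) = (-52,-16), (-52,+16), (+52,0) mm for the 9 mm part of the posts; two 23 mm vial holes at (-25,0), (+25,0), solid between them. Seated, its underside is 65 mm above the bench.
- clip_single (a joint): sprung clip at the +x end (single post) of the deck: 0 = upright, at rest or snapped over the long plate; about 0.08 rad while the plate's end pushes past; grows outwards. The long plate first rests on both clips' ramps, about 20 mm above its seat, and needs 7 to 20 N of downward push near its middle to snap past one clip, then the other.
- clip_pair (a joint): the like clip at the -x end (pair of posts)
- flask: bystander: blue bottle, 62 mm wide, 90 mm high, at the back; origin at its underside
- dish: bystander: round Petri dish, 94 mm across, 17 mm high, near the robot at its right; origin at its underside
- timer: bystander: round timer, 62 mm across, 35 mm high, at the back right; origin at its underside
- probe_stand: bystander: small upright handle on a round foot, 40 mm wide, 119 mm high, at the left; origin at its underside

How it is judged (in metres and radians):
On the way, in this order (a step that is already met when the one before it is completed fails the run):
1. the short plate lies flat on the collars and is let go (height (world z) of short_plate between 0.037 and 0.041 m and angle between short_plate's own z axis and vertical below 0.03 rad and horizontal distance between short_plate and stand below 0.02 m and contact force between the fingers and short_plate below 0.1 N), for 0.2 s.
2. the long plate lies flat on the upper shoulders under both clips (height (world z) of long_plate between 0.063 and 0.067 m and angle between long_plate's own z axis and vertical below 0.03 rad and horizontal distance between long_plate and stand below 0.02 m and value of joint each of clip_single, clip_pair below 0.02 rad), for 0.2 s.
At the end, for the whole second after the job is handed in: Both plates are on the posts, level within 0.03 rad, in line with the board within 0.08 rad and within 20 mm of its middle, at rest: the short plate's underside 39 mm and the long plate's underside 65 mm above the bench, each within 2 mm; both clips are back within 0.02 rad of upright (all of step 2 and height (world z) of short_plate between 0.037 and 0.041 m and angle between short_plate's own z axis and vertical below 0.03 rad and horizontal distance between short_plate and stand below 0.02 m and angle between the x axis of each of short_plate, long_plate and the x axis of stand, either way round below 0.08 rad and linear speed of each of short_plate, long_plate below 0.02 m/s); the robot touches nothing.
It fails at once if a bystander (flask, dish, timer or probe stand) is moved by more than 20 mm (distance of any of flask, dish, timer, probe_stand from where it was at the start of the episode above 0.02 m).
It also fails if it takes over 72 s, if anything falls off the work surface, if the arm or the gripper's body presses on something with over 40 N, if the wrist force passes 120 N, or if a joint passes its speed limit or range.

## Working session

There is one attempt and no reset: what is moved stays moved. The work goes in short steps, Python scripts to look and compute and a shell command to move; the robot and the scene stay as the last step left them, time stands still between calls to the robot, and variables do not carry over. Pictures are saved under pics/ and viewed, at most 10 in all, crops included, and the job is handed in when it is done.

```bash
mkdir -p pics; cat > h.py <<'E'
import numpy as np,cv2
from workcell import telemetry,eyes,ticket
def grab(n,save=None):
    c=eyes.calibration(n);im=eyes.grab_frame(n)
    if save: cv2.imwrite('pics/'+save,cv2.cvtColor(im,cv2.COLOR_RGB2BGR))
    return im,c
def ray(c,px,z):
    K=np.array(c['camera_matrix']);T=np.array(c['world_from_camera'])
    px=np.atleast_2d(np.array(px,float))
    d=np.c_[px,np.ones(len(px))]@np.linalg.inv(K).T@T[:3,:3].T
    o=T[:3,3];return o+d*((z-o[2])/d[:,2])[:,None]
E
python3 - <<'E'
from h import *
a,c=grab('top','top.png');b,c2=grab('side','side.png')
for k in(c,c2):print(np.round(k['camera_matrix'],1),np.round(k['world_from_camera'],3))
print(telemetry.state())
E
```

```text
[[429.2   0.  252.5]
 [  0.  429.2 186.7]
 [  0.    0.    1. ]] [[ 2.900000e-02 -9.850000e-01  1.700000e-01  3.163550e+02]
 [-1.000000e+00 -2.900000e-02  7.000000e-03  9.290000e-01]
 [-2.000000e-03 -1.710000e-01 -9.850000e-01  1.161939e+03]
 [ 0.000000e+00  0.000000e+00  0.000000e+00  1.000000e+00]]
[[467.3   0.  250.5]
 [  0.  467.3 200.8]
 [  0.    0.    1. ]] [[ 9.990000e-01  6.000000e-03  4.100000e-02  4.498560e+02]
 [-3.300000e-02 -4.770000e-01  8.780000e-01 -1.309016e+03]
 [ 2.500000e-02 -8.790000e-01 -4.770000e-01  7.668330e+02]
 [ 0.000000e+00  0.000000e+00  0.000000e+00  1.000000e+00]]
{'time_s': 0.1, 'qpos': array([-7.53451331e+01,  1.83483497e+01,  8.96992905e+01, -9.32928510e-04,
        7.20412363e+01, -1.14371640e+00]), 'qvel': array([-0.05360349, -0.08134353, -0.23516702,  0.06466376, -0.02679822,
        0.1113982 ]), 'effort': array([ 4.23048486e-04, -4.13332951e+01, -2.32510257e+01,  7.28862570e-02,
        4.22279129e-02, -5.21228799e-05]), 'ee_pos': array([ 156.45768317, -552.86571071,  221.20144566]), 'ee_rot': array([-1.79911123e+02, -8.87149355e-04,  1.57988710e+01]), 'force': array([-0.13668888,  0.31271926, -0.45772623]), 'torque': array([-0.03396749, -0.02100945,  0.0402399 ]), 'gripper_force': 0.0, 'gripper_width': 91.51856808265117}
```

View pics/top.png

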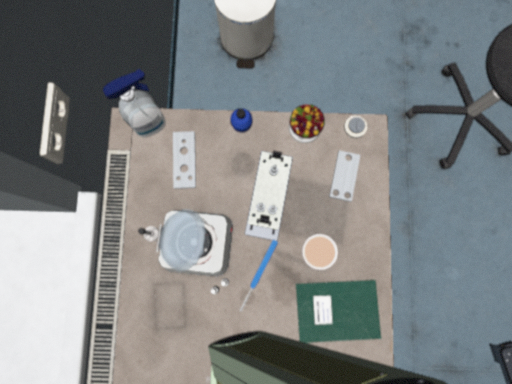

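View pics/side.png

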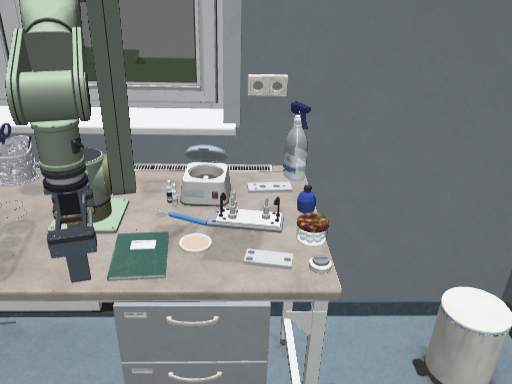

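The top view shows the stand at about (270,195), with its single post near (274,170) and the post pair near (267,209). The short plate is at (345,175) and the long plate, with 5 holes, at (184,160). The side view agrees. Next I measure these from the top view.

```bash
python3 - <<'E'
from h import *
c=eyes.calibration('top');im=cv2.imread('pics/top.png')
hsv=cv2.cvtColor(im,cv2.COLOR_BGR2HSV)
m=((hsv[...,1]<28)&(hsv[...,2]>150)).astype('uint8')*255
for name,(x0,y0,x1,y1),z in(('short',(322,140,370,208),12),('long',(165,122,202,195),12),('stand',(235,145,300,245),20)):
    mm=np.zeros_like(m);mm[y0:y1,x0:x1]=m[y0:y1,x0:x1]
    cs=cv2.findContours(mm,cv2.RETR_EXTERNAL,cv2.CHAIN_APPROX_NONE)[0]
    k=max(cs,key=cv2.contourArea)
    p=ray(c,k[:,0,:],z)[:,:2].astype('float32')
    print(name,cv2.contourArea(k),cv2.minAreaRect(p))
for n,px in dict(pair1=(261,208),pair2=(272,209),single=(274,170)).items():print(n,ray(c,px,95))
crop=im[110:250,160:380];cv2.imwrite('pics/crop.png',cv2.resize(crop,None,fx=3.6,fy=3.6,interpolation=cv2.INTER_CUBIC))
E
```

```text
short 1148.0 ((546.6182861328125, -238.1732177734375), (71.64277648925781, 157.75613403320312), 79.56387329101562)
long 1342.0 ((586.933349609375, 199.7971954345703), (166.7835693359375, 66.39056396484375), 3.515509605407715)
stand 2811.5 ((490.2974853515625, -32.7742919921875), (101.90863037109375, 251.10398864746094), 80.21570587158203)
pair1 [[447.59581364 -14.07460242  95.        ]]
pair2 [[445.88038001 -41.62916169  95.        ]]
single [[545.63678372 -44.55353123  95.        ]]
```

View pics/crop.png

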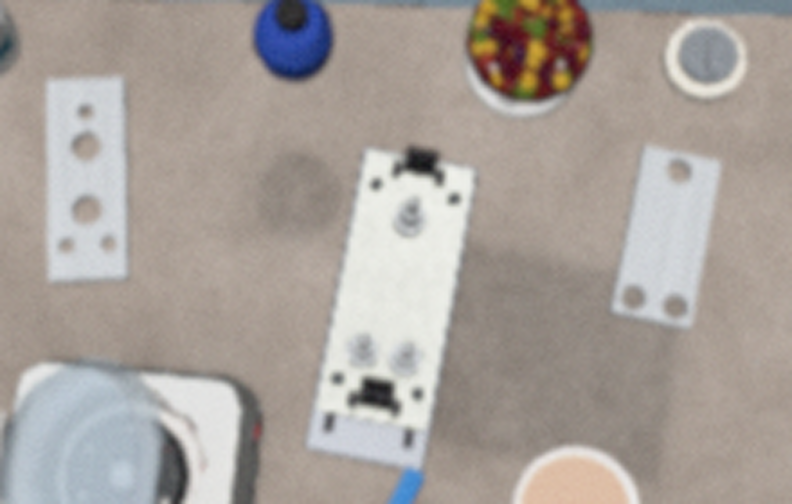

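The crop shows the deck shifted towards +x, with the bare board visible at the near end. The single-post ends of the stand and both plates all face away from the robot. I'll hover over the short plate.

```bash
python3 -m crank '[{"dx":0.054,"dy":0.044,"yaw":-0.58},{"dx":0.054,"dy":0.044,"yaw":-0.58},{"dx":0.054,"dy":0.044,"yaw":-0.58},{"dx":0.054,"dy":0.044,"yaw":-0.58},{"dx":0.054,"dy":0.044,"yaw":-0.58},{"dx":0.054,"dy":0.044,"yaw":-0.58},{"dx":0.054,"dy":0.044,"yaw":-0.58},{"dx":0.054,"dy":0.044,"yaw":-0.58},{"dx":0.054,"dy":0.044,"yaw":-0.58},{}]' 1 50
python3 - <<'E'
from h import *
a,c=grab('wrist','w1.png');print(np.round(c['camera_matrix'],1),np.round(c['world_from_camera'],3).tolist())
E
```

```text
[[265.2   0.  253.5]
 [  0.  265.2 197.5]
 [  0.    0.    1. ]] [[0.272, -0.93, -0.248, 226.677], [-0.962, -0.263, -0.069, -533.26], [-0.002, 0.258, -0.966, 384.166], [0.0, 0.0, 0.0, 1.0]]validation failed for argument at $[0]...
```

View pics/w1.png

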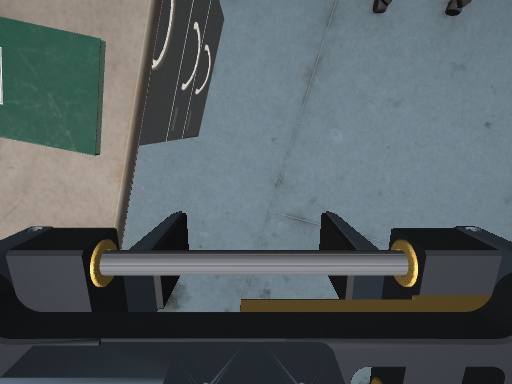

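The move was refused, probably because every row needs all four keys. The wrist picture still shows the start pose. The camera sits ahead of the tool and the jaws fill the lower half of the picture.

```bash
python3 -m crank '[{"dx":0.054,"dy":0.044,"dz":0,"yaw":-0.58},{"dx":0.054,"dy":0.044,"dz":0,"yaw":-0.58},{"dx":0.054,"dy":0.044,"dz":0,"yaw":-0.58},{"dx":0.054,"dy":0.044,"dz":0,"yaw":-0.58},{"dx":0.054,"dy":0.044,"dz":0,"yaw":-0.58},{"dx":0.054,"dy":0.044,"dz":0,"yaw":-0.58},{"dx":0.054,"dy":0.044,"dz":0,"yaw":-0.58},{"dx":0.0,"dy":0.044,"dz":0,"yaw":-0.58},{"dx":0,"dy":0.044,"dz":0,"yaw":-0.58},{"dx":0,"dy":0,"dz":0,"yaw":0}]' 1 50
python3 - <<'E'
from h import *
a,c=grab('wrist','w2.png')
E
```

```text
time_s: 1.4
ee_pos: [458.7, -234.5, 221.8]
ee_rot: [-180.0, 0.1, -10.1]
force: [0.3, -1.3, 0.4]
gripper_width: 91.2
gripper_force: 0.0
```

View pics/w2.png

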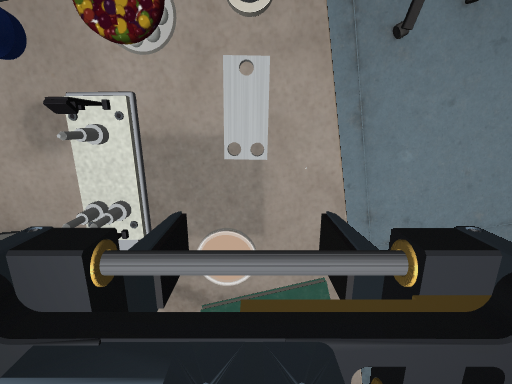

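The wrist view shows the short plate at pixels (223–270, 55–160), with the single hole at (246,67). It also shows the stand's post tips near (62,135) and (70,225). I'll measure the plate from this picture.

```bash
cat >> h.py <<'E'
def plate(im,c,box,z=12,lo=150,bgr=False):
    """min-area rect + hole centres of bright unsaturated plate (im RGB)"""
    hsv=cv2.cvtColor(im,cv2.COLOR_RGB2HSV)
    m=((hsv[...,1]<28)&(hsv[...,2]>lo)).astype('uint8')*255
    x0,y0,x1,y1=box;mm=np.zeros_like(m);mm[y0:y1,x0:x1]=m[y0:y1,x0:x1]
    cs,h=cv2.findContours(mm,cv2.RETR_CCOMP,cv2.CHAIN_APPROX_NONE)
    i=max(range(len(cs)),key=lambda j:cv2.contourArea(cs[j]))
    r=cv2.minAreaRect(ray(c,cs[i][:,0,:],z)[:,:2].astype('float32'))
    print('rect',np.round(r[0],1),np.round(r[1],1),round(r[2],2))
    for j in range(len(cs)):
        if h[0][j][3]==i and cv2.contourArea(cs[j])>15:
            p=ray(c,cs[j][:,0,:],z)[:,:2].astype('float32');e=cv2.minEnclosingCircle(p)
            print('hole px',cs[j][:,0].mean(0).round(1),'xy',np.round(p.mean(0),1),'d',round(2*e[1],1))
E
python3 - <<'E'
from h import *
im=cv2.cvtColor(cv2.imread('pics/w2.png'),cv2.COLOR_BGR2RGB);c=eyes.calibration('wrist')
plate(im,c,(205,40,290,180))
print(telemetry.state()['ee_pos'])
E
```

```text
rect [ 554.6 -242.2] [ 61.1 132.5] 78.95
hole px [256.5 149.1] xy [ 500.4 -247.4] d 21.8
hole px [233.9 148.6] xy [ 506.6 -216.6] d 21.8
hole px [245.8  66.8] xy [ 605.7 -252.1] d 21.5
[ 458.95830022 -235.81492224  221.94413593]
```

```bash
python3 -m crank '[{"dx":0.06,"dy":-0.0035,"dz":-0.03,"yaw":-0.1},{"dx":0.0595,"dy":-0.0035,"dz":-0.03,"yaw":-0.1},{"dx":0,"dy":0,"dz":-0.06,"yaw":0},{"dx":0,"dy":0,"dz":-0.06,"yaw":0},{"dx":0,"dy":0,"dz":-0.05,"yaw":0},{"dx":0,"dy":0,"dz":-0.034,"yaw":0},{"dx":0,"dy":0,"dz":0,"yaw":0},{"dx":0,"dy":0,"dz":0,"yaw":0}]' 1 50
python3 -m crank '[{"dx":0,"dy":0,"dz":0,"yaw":0},{"dx":0,"dy":0,"dz":0,"yaw":0},{"dx":0,"dy":0,"dz":0,"yaw":0},{"dx":0,"dy":0,"dz":0,"yaw":0},{"dx":0,"dy":0,"dz":0,"yaw":0},{"dx":0,"dy":0,"dz":0,"yaw":0}]' 0 50
```

```text
time_s: 2.45
ee_pos: [554.5, -243.1, 10.5]
ee_rot: [180.0, 0.0, -11.3]
force: [-0.0, -0.6, -1.0]
gripper_width: 91.0
gripper_force: 0.0
time_s: 3.2
ee_pos: [554.6, -241.9, 10.9]
ee_rot: [-180.0, -0.0, -11.3]
force: [0.4, 1.2, 1.3]
gripper_width: 59.5
gripper_force: 50.0
```

```bash
python3 -m crank '[{"dx":0,"dy":0,"dz":0.03,"yaw":0},{"dx":0,"dy":0,"dz":0.07,"yaw":0},{"dx":0,"dy":0,"dz":0.07,"yaw":0},{"dx":0,"dy":0,"dz":0.07,"yaw":0},{"dx":-0.01,"dy":0.02,"dz":0.07,"yaw":0},{"dx":-0.05,"dy":0.05,"dz":0,"yaw":0},{"dx":-0.05,"dy":0.05,"dz":0,"yaw":0},{"dx":-0.05,"dy":0.05,"dz":0,"yaw":0},{"dx":-0.05,"dy":0.05,"dz":0,"yaw":0},{"dx":-0.05,"dy":0.05,"dz":0,"yaw":0}]' 0 50
python3 -m crank '[{"dx":-0.02,"dy":0.02,"dz":0,"yaw":0},{"dx":0,"dy":0,"dz":0,"yaw":0},{"dx":0,"dy":0,"dz":0,"yaw":0}]' 0 50
python3 - <<'E'
from h import *
a,c=grab('wrist','w3.png')
E
```

```text
time_s: 4.45
ee_pos: [344.7, -25.0, 258.3]
ee_rot: [-180.0, 0.0, -11.3]
force: [0.0, -0.0, -1.8]
gripper_width: 59.4
gripper_force: 50.0
time_s: 4.82
ee_pos: [331.1, -10.5, 258.8]
ee_rot: [180.0, -0.0, -11.3]
force: [0.6, 0.6, -1.9]
gripper_width: 59.5
gripper_force: 50.0
```

View pics/w3.png

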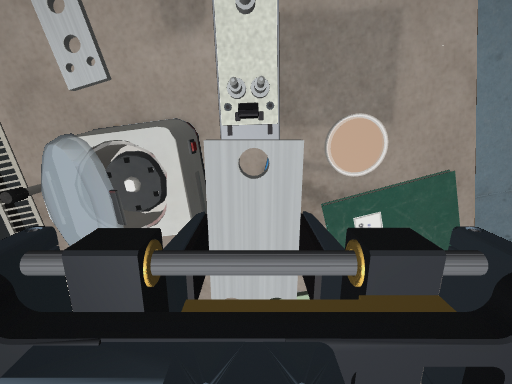

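The wrist view shows the post pair at (236,85) and (261,85), and the single post is cut off at the top, near (246,5). The held plate's front hole is at (254,163). I need to go about 40 mm further forward.

```bash
python3 -m crank '[{"dx":0.05,"dy":-0.008,"dz":0,"yaw":0},{"dx":0,"dy":0,"dz":0,"yaw":0},{"dx":0,"dy":0,"dz":0,"yaw":0}]' 0 50
python3 - <<'E'
from h import *
im,c=grab('wrist','w4.png')
print(telemetry.state()['ee_pos'],np.round(c['world_from_camera'],3).tolist())
hsv=cv2.cvtColor(im,cv2.COLOR_RGB2HSV)
# white deck edges: rows, left/right
g=cv2.cvtColor(im,cv2.COLOR_RGB2GRAY)
cv2.imwrite('pics/w4c.png',cv2.resize(cv2.cvtColor(im,cv2.COLOR_RGB2BGR)[0:190,190:310],None,fx=3.1,fy=3.1,interpolation=cv2.INTER_CUBIC)) 
E
```

```text
time_s: 5.25
ee_pos: [370.5, -17.0, 258.2]
ee_rot: [180.0, 0.1, -11.4]
force: [-0.5, -0.1, -1.7]
gripper_width: 59.7
gripper_force: 50.0
[370.26008236 -16.80606089 258.32927247] [[-0.198, -0.947, -0.255, 442.362], [-0.98, 0.191, 0.051, -31.03], [0.001, 0.26, -0.966, 420.994], [0.0, 0.0, 0.0, 1.0]]
```

View pics/w4c.png

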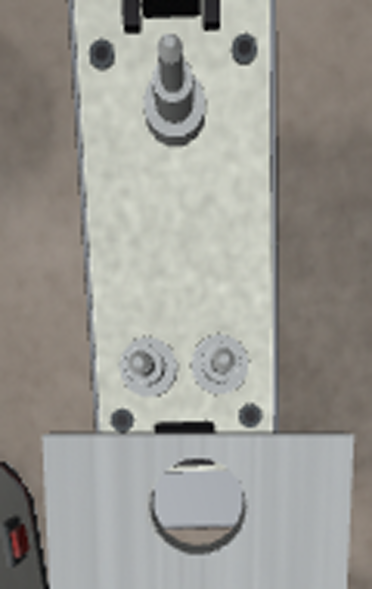

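The crop shows the post tips at full-image pixels (244.8,13.5), (235.8,116.8) and (261.9,115.5). The collar centres are near (246.5,33.5), (238.1,118.1) and (261,117.4).

```bash
python3 - <<'E'
from h import *
c=eyes.calibration('wrist')
M=np.array([[52,0],[-52,16],[-52,-16]])
for z,px in((99,[(244.8,13.5),(235.8,116.8),(261.9,115.5)]),(39,[(246.5,33.5),(238.1,118.1),(261,117.4)])):
    P=ray(c,px,z)[:,:2];q=P.mean(0);ax=P[0]-P[1:].mean(0)
    R=((P-q).T@(M-M.mean(0)));th=np.arctan2(R[1,0]-R[0,1],R[0,0]+R[1,1])
    Rm=np.array([[np.cos(th),-np.sin(th)],[np.sin(th),np.cos(th)]])
    o=q-Rm@M.mean(0);print(z,P.round(1).tolist(),'len',np.linalg.norm(ax),'yaw',np.degrees(th),'deck',o,'res',(P-o-M@Rm.T).round(1).tolist())
# deck edges (z=24) for yaw
im=cv2.cvtColor(cv2.imread('pics/w4.png'),cv2.COLOR_BGR2RGB).astype(int)
hsv=cv2.cvtColor(im.astype('uint8'),cv2.COLOR_RGB2HSV)
m=(hsv[...,2]>185)&(hsv[...,1]<40)
L=[];R=[]
for r in list(range(40,105,4)):
    k=np.where(m[r,205:290])[0]
    if len(k):L.append((205+k[0]-.5,r));R.append((205+k[-1]+.5,r))
for e in(L,R):
    P=ray(c,e,24)[:,:2];s=np.polyfit(P[:,0],P[:,1],1);print(np.degrees(np.arctan(s[0])),np.abs(P[:,1]-np.polyval(s,P[:,0])).max(), np.polyval(s,500))
# held plate hole (z of plate top)
E
```

```text
99 [[557.0, -44.9], [456.4, -13.0], [451.9, -43.1]] len 104.16401011071125 yaw -9.243973654000916 deck [505.52968916 -36.43474828] res [[0.1, -0.1], [-0.3, -0.7], [0.2, 0.8]]
39 [[556.1, -45.0], [456.8, -12.5], [451.5, -43.6]] len 103.32168039644436 yaw -9.457547532146931 deck [505.23318998 -36.54633027] res [[-0.4, 0.1], [0.3, -0.2], [0.2, 0.1]]
-9.559704701903566 0.5996343458319338 6.426496826200918
-8.908596352625983 0.7297203022634022 -75.82119214875223
```

```bash
python3 -m crank '[{"dx":0.06,"dy":-0.01,"dz":0,"yaw":0.19},{"dx":0.06,"dy":-0.01,"dz":0,"yaw":0.19},{"dx":0.049,"dy":-0.0045,"dz":-0.03,"yaw":0},{"dx":0,"dy":0,"dz":-0.07,"yaw":0},{"dx":0,"dy":0,"dz":-0.06,"yaw":0},{"dx":0,"dy":0,"dz":-0.02,"yaw":0},{"dx":0,"dy":0,"dz":-0.015,"yaw":0},{"dx":0,"dy":0,"dz":-0.015,"yaw":0},{"dx":0,"dy":0,"dz":0,"yaw":0},{"dx":0,"dy":0,"dz":0,"yaw":0}]' 0 50
python3 - <<'E'
from h import *
im,c=grab('wrist','w5.png')
cv2.imwrite('pics/w5c.png',cv2.resize(cv2.cvtColor(im,cv2.COLOR_RGB2BGR)[80:220,180:330],None,fx=4,fy=4,interpolation=cv2.INTER_CUBIC)) 
E
```

```text
time_s: 6.55
ee_pos: [506.3, -36.2, 91.5]
ee_rot: [-180.0, -0.1, -9.4]
force: [-0.1, 0.6, -2.4]
gripper_width: 59.3
gripper_force: 50.0
```

View pics/w5c.png

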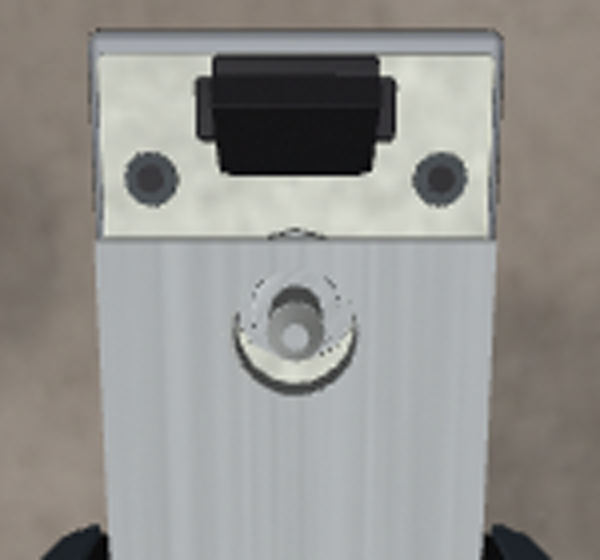

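The post is centred in the hole to within about 0.5 mm: hole at crop (295,331), post at (295,333). I'll keep lowering in steps.

```bash
python3 -m crank '[{"dx":0,"dy":0,"dz":-0.015,"yaw":0},{"dx":0,"dy":0,"dz":-0.004,"yaw":0},{"dx":0,"dy":0,"dz":-0.004,"yaw":0},{"dx":0,"dy":0,"dz":-0.003,"yaw":0},{"dx":0,"dy":0,"dz":0,"yaw":0}]' 0 50
python3 -m crank '[{"dx":0,"dy":0,"dz":-0.008,"yaw":0},{"dx":0,"dy":0,"dz":-0.008,"yaw":0},{"dx":0,"dy":0,"dz":-0.006,"yaw":0},{"dx":0,"dy":0,"dz":-0.003,"yaw":0},{"dx":0,"dy":0,"dz":0,"yaw":0}]' 0 50
```

```text
time_s: 7.22
ee_pos: [505.6, -36.1, 69.8]
ee_rot: [180.0, 0.0, -9.4]
force: [-1.3, 0.9, -2.6]
gripper_width: 59.8
gripper_force: 50.0
time_s: 7.85
ee_pos: [505.9, -36.1, 50.0]
ee_rot: [180.0, -0.0, -9.4]
force: [-1.1, -0.4, -2.4]
gripper_width: 59.3
gripper_force: 50.0
```

```bash
python3 -m crank '[{"dx":0,"dy":0,"dz":-0.001,"yaw":0},{"dx":0,"dy":0,"dz":0,"yaw":0}]' 0 20
python3 -m crank '[{"dx":0,"dy":0,"dz":0,"yaw":0},{"dx":0,"dy":0,"dz":0,"yaw":0},{"dx":0,"dy":0,"dz":0,"yaw":0},{"dx":0,"dy":0,"dz":0,"yaw":0},{"dx":0,"dy":0,"dz":0.03,"yaw":0},{"dx":0,"dy":0,"dz":0.06,"yaw":0},{"dx":0,"dy":0,"dz":0.06,"yaw":0},{"dx":0,"dy":0,"dz":0.06,"yaw":0},{"dx":0,"dy":0,"dz":0.05,"yaw":0},{"dx":-0.01,"dy":0.06,"dz":0,"yaw":0.6}]' 1 20
python3 -m crank '[{"dx":-0.01,"dy":0.06,"dz":0,"yaw":0.6},{"dx":-0.01,"dy":0.06,"dz":0,"yaw":0.6},{"dx":0,"dy":0.06,"dz":0,"yaw":0.6},{"dx":0,"dy":0.05,"dz":0,"yaw":0.2},{"dx":0,"dy":0,"dz":0,"yaw":0},{"dx":0,"dy":0,"dz":0,"yaw":0}]' 1 50
python3 - <<'E'
from h import *
im,c=grab('wrist','w6.png')
im2,c2=grab('side','s6.png')
print(telemetry.state()['ee_pos'])
plate(im,c,(150,5,350,215))
E
```

```text
time_s: 8.1
ee_pos: [505.9, -36.1, 49.8]
ee_rot: [180.0, -0.0, -9.4]
force: [-1.8, 0.4, 5.5]
gripper_width: 59.9
gripper_force: 20.0
time_s: 9.35
ee_pos: [500.3, 10.7, 260.7]
ee_rot: [-180.0, -0.5, -6.6]
force: [-0.2, 0.9, -0.4]
gripper_width: 91.3
gripper_force: 0.0
time_s: 10.1
ee_pos: [481.6, 195.4, 257.0]
ee_rot: [179.9, 0.0, 3.6]
force: [-0.0, -0.5, -0.1]
gripper_width: 91.4
gripper_force: 0.0
[481.76835792 194.85962053 257.12812056]
rect [586.7 202.4] [158.   61.1] 3.93
hole px [264.1 140.1] xy [535.8 182.7] d 14.3
hole px [242.3 140.3] xy [533.5 215.4] d 14.5
hole px [253.1 121.4] xy [561.8 201. ] d 26.1
hole px [253.  85.] xy [611.7 204.2] d 25.9
hole px [252.8  64.2] xy [638.7 206.1] d 14.3
```

```bash
python3 -m crank '[{"dx":0.066,"dy":0.0047,"dz":-0.02,"yaw":0.06},{"dx":0.065,"dy":0.0047,"dz":-0.03,"yaw":0},{"dx":0,"dy":0,"dz":-0.07,"yaw":0},{"dx":0,"dy":0,"dz":-0.07,"yaw":0},{"dx":0,"dy":0,"dz":-0.06,"yaw":0},{"dx":0,"dy":0,"dz":-0.04,"yaw":0},{"dx":0,"dy":0,"dz":-0.018,"yaw":0},{"dx":0,"dy":0,"dz":0,"yaw":0},{"dx":0,"dy":0,"dz":0,"yaw":0}]' 1 60
python3 -m crank '[{"dx":0,"dy":0,"dz":0,"yaw":0},{"dx":0,"dy":0,"dz":0,"yaw":0},{"dx":0,"dy":0,"dz":0,"yaw":0},{"dx":0,"dy":0,"dz":0,"yaw":0},{"dx":0,"dy":0,"dz":0,"yaw":0},{"dx":0,"dy":0,"dz":0,"yaw":0}]' 0 60
```

```text
time_s: 11.32
ee_pos: [587.6, 203.4, 12.1]
ee_rot: [-180.0, -0.1, 3.9]
force: [-0.7, -0.2, 0.5]
gripper_width: 91.3
gripper_force: 0.0
time_s: 12.08
ee_pos: [586.6, 203.3, 11.0]
ee_rot: [180.0, -0.0, 3.9]
force: [0.1, -1.3, 3.3]
gripper_width: 59.1
gripper_force: 60.0
```

```bash
python3 - <<'E'
import cv2
im=cv2.imread('pics/s6.png')[175:250,190:310];cv2.imwrite('pics/s6c.png',cv2.resize(im,None,fx=6,fy=6,interpolation=cv2.INTER_CUBIC))
E
```

```text
(no output)
```

View pics/s6c.png

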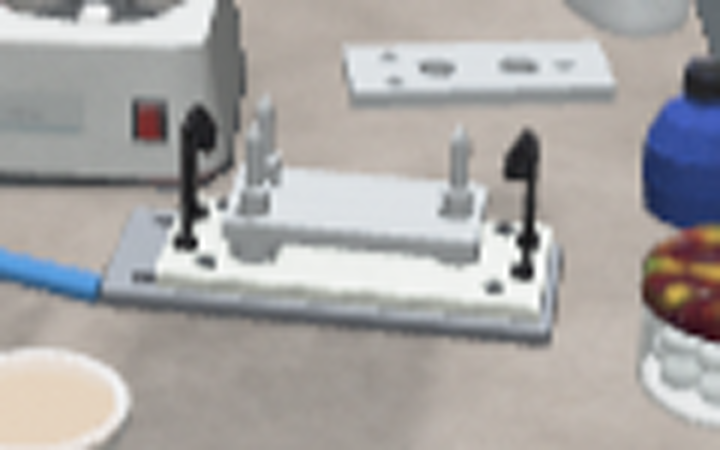

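The side crop shows the short plate lying flat on the collars with all three posts through it. The long plate is now gripped, so I carry it over.

```bash
python3 -m crank '[{"dx":0,"dy":0,"dz":0.03,"yaw":0},{"dx":0,"dy":0,"dz":0.07,"yaw":0},{"dx":0,"dy":0,"dz":0.07,"yaw":0},{"dx":0,"dy":0,"dz":0.07,"yaw":0},{"dx":-0.02,"dy":-0.06,"dz":0,"yaw":-0.53},{"dx":-0.02,"dy":-0.06,"dz":0,"yaw":-0.53},{"dx":-0.02,"dy":-0.06,"dz":0,"yaw":-0.53},{"dx":-0.02,"dy":-0.06,"dz":0,"yaw":-0.53},{"dx":-0.021,"dy":-0.059,"dz":0,"yaw":-0.54},{"dx":0,"dy":0,"dz":0,"yaw":0}]' 0 60
python3 -m crank '[{"dx":0,"dy":0,"dz":-0.05,"yaw":0},{"dx":0,"dy":0,"dz":-0.04,"yaw":0},{"dx":0,"dy":0,"dz":-0.014,"yaw":0},{"dx":0,"dy":0,"dz":0,"yaw":0},{"dx":0,"dy":0,"dz":0,"yaw":0}]' 0 60
python3 - <<'E'
from h import *
s=[telemetry.state() for _ in range(1)][0];print(s['ee_pos'],s['ee_rot'])
im,c=grab('wrist','w7.png')
cv2.imwrite('pics/w7c.png',cv2.resize(cv2.cvtColor(im,cv2.COLOR_RGB2BGR)[60:210,165:345],None,fx=4,fy=4,interpolation=cv2.INTER_CUBIC)) 
E
```

```text
time_s: 13.32
ee_pos: [504.2, -38.1, 202.2]
ee_rot: [180.0, 0.1, -9.7]
force: [-0.1, -0.8, -1.9]
gripper_width: 59.6
gripper_force: 60.0
time_s: 13.95
ee_pos: [507.0, -35.5, 120.7]
ee_rot: [-180.0, -0.1, -9.4]
force: [0.4, -0.5, -2.0]
gripper_width: 59.5
gripper_force: 60.0
[506.96684573 -35.50964002 120.72914529] [-1.79986825e+02 -1.48970232e-01 -9.37372766e+00]
```

View pics/w7c.png

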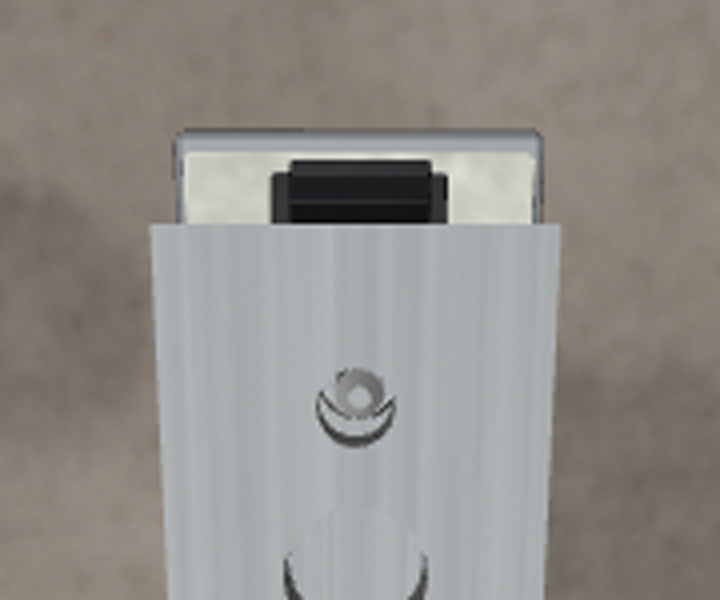

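The hole centre is at crop (356,407) and the post tip at (360,397). I cast both rays to get the offset.

```bash
python3 - <<'E'
from h import *
c=eyes.calibration('wrist')
h=ray(c,(165+356/4-.4,60+407/4-.4),122);t=ray(c,(165+360/4-.4,60+397/4-.4),100)
print(h,t,t-h)
R=np.radians(-9.4);print('hole predicted',506+52*np.cos(R),-36+52*np.sin(R))
for i in range(4):
    eyes.grab_frame('wrist');s=telemetry.state();print(s['ee_pos'],s['ee_rot'][2])
E
```

```text
[[558.68854796 -44.02892562 122.        ]] [[557.60523402 -44.56062462 100.        ]] [[ -1.08331394  -0.531699   -22.        ]]
hole predicted 557.3017524035624 -44.49295003656436
[506.74732498 -35.70083431 120.77074406] -9.388159933442507
[506.54492258 -35.70461866 120.62776396] -9.390257523197683
[506.35261965 -35.78087398 120.45669304] -9.39916393772959
[506.19423271 -35.77451436 120.29280605] -9.399491515266638
```

The arm was still settling, and the remaining offset is about 0.3 mm. I lower it to the ramps.

```bash
python3 -m crank '[{"dx":-0.0004,"dy":-0.0004,"dz":-0.008,"yaw":0},{"dx":0,"dy":0,"dz":-0.008,"yaw":0},{"dx":0,"dy":0,"dz":-0.006,"yaw":0},{"dx":0,"dy":0,"dz":-0.003,"yaw":0},{"dx":0,"dy":0,"dz":0,"yaw":0}]' 0 60
python3 -m crank '[{"dx":0,"dy":0,"dz":-0.003,"yaw":0},{"dx":0,"dy":0,"dz":-0.003,"yaw":0},{"dx":0,"dy":0,"dz":-0.002,"yaw":0},{"dx":0,"dy":0,"dz":0,"yaw":0}]' 0 60
```

```text
time_s: 14.82
ee_pos: [505.7, -36.1, 99.5]
ee_rot: [180.0, -0.0, -9.4]
force: [-0.5, 1.1, -1.8]
gripper_width: 59.7
gripper_force: 60.0
time_s: 15.32
ee_pos: [507.0, -36.2, 95.0]
ee_rot: [-180.0, -0.3, -9.4]
force: [-0.6, 0.1, 8.0]
gripper_width: 59.4
gripper_force: 60.0
```

```bash
python3 -m crank '[{"dx":0,"dy":0,"dz":-0.004,"yaw":0},{"dx":0,"dy":0,"dz":-0.004,"yaw":0},{"dx":0,"dy":0,"dz":0,"yaw":0}]' 0 60
python3 -m crank '[{"dx":0,"dy":0,"dz":-0.004,"yaw":0},{"dx":0,"dy":0,"dz":-0.004,"yaw":0},{"dx":0,"dy":0,"dz":0,"yaw":0}]' 0 60
```

```text
time_s: 15.7
ee_pos: [507.0, -36.2, 89.0]
ee_rot: [-180.0, -0.3, -9.4]
force: [-3.1, 1.0, 12.5]
gripper_width: 59.4
gripper_force: 60.0
time_s: 16.08
ee_pos: [505.6, -36.0, 81.6]
ee_rot: [-180.0, -0.1, -9.4]
force: [-0.7, -0.1, 6.5]
gripper_width: 59.4
gripper_force: 60.0
```

```bash
python3 -m crank '[{"dx":0,"dy":0,"dz":-0.004,"yaw":0},{"dx":0,"dy":0,"dz":-0.004,"yaw":0},{"dx":0,"dy":0,"dz":0,"yaw":0},{"dx":0,"dy":0,"dz":0,"yaw":0}]' 0 60
```

```text
time_s: 16.58
ee_pos: [507.0, -36.2, 76.2]
ee_rot: [-180.0, -0.2, -9.4]
force: [1.2, 0.1, 12.4]
gripper_width: 59.6
gripper_force: 60.0
```

```bash
python3 -m crank '[{"dx":0,"dy":0,"dz":-0.002,"yaw":0},{"dx":0,"dy":0,"dz":0,"yaw":0},{"dx":0,"dy":0,"dz":0,"yaw":0}]' 0 60
python3 -m crank '[{"dx":0,"dy":0,"dz":-0.002,"yaw":0},{"dx":0,"dy":0,"dz":0,"yaw":0},{"dx":0,"dy":0,"dz":0,"yaw":0}]' 0 60
```

```text
time_s: 16.95
ee_pos: [507.4, -36.3, 74.6]
ee_rot: [-180.0, -0.3, -9.4]
force: [1.4, -0.6, 11.0]
gripper_width: 59.5
gripper_force: 60.0
time_s: 17.32
ee_pos: [507.4, -36.3, 74.4]
ee_rot: [-180.0, -0.3, -9.4]
force: [-2.5, 0.3, 23.1]
gripper_width: 59.1
gripper_force: 60.0
```

It is stiff at the seat height now. I release, lift and check the level from the wrist and side views.

```bash
python3 -m crank '[{"dx":0,"dy":0,"dz":0.002,"yaw":0},{"dx":0,"dy":0,"dz":0,"yaw":0},{"dx":0,"dy":0,"dz":0,"yaw":0},{"dx":0,"dy":0,"dz":0,"yaw":0},{"dx":0,"dy":0,"dz":0,"yaw":0},{"dx":0,"dy":0,"dz":0.03,"yaw":0},{"dx":0,"dy":0,"dz":0.06,"yaw":0},{"dx":0,"dy":0,"dz":0.06,"yaw":0},{"dx":0,"dy":0,"dz":0.06,"yaw":0},{"dx":-0.06,"dy":0.01,"dz":0,"yaw":0}]' 1 60
python3 -m crank '[{"dx":-0.06,"dy":0.01,"dz":0,"yaw":0},{"dx":-0.03,"dy":0,"dz":0,"yaw":0},{"dx":0,"dy":0,"dz":0,"yaw":0},{"dx":0,"dy":0,"dz":0,"yaw":0},{"dx":0,"dy":0,"dz":0,"yaw":0},{"dx":0,"dy":0,"dz":0,"yaw":0}]' 0 60
python3 - <<'E'
from h import *
im,c=grab('wrist','w8.png');sd,cs=grab('side','s8.png')
print(telemetry.state()['ee_pos'])
plate(im,c,(170,0,330,230),z=77)
# side view: predicted top-face corners of seated plate vs. image; scan brightness along vertical lines at the near edge
T=np.linalg.inv(np.array(cs['world_from_camera']));K=np.array(cs['camera_matrix'])
R=np.radians(-9.4);Rm=np.array([[np.cos(R),-np.sin(R)],[np.sin(R),np.cos(R)]])
def pj(x,y,z):
    p=np.r_[Rm@[x,y]+[505.6,-36.2],z,1];q=K@(T@p)[:3];return q[:2]/q[2]
g=cv2.cvtColor(sd,cv2.COLOR_RGB2GRAY)
for x in(-70,-40,0,40,70):
    a=pj(x,-30,77);b=pj(x,-30,65);col=int(round(a[0]));r=int(round(a[1]))
    print(x,'top row',a[1].round(1),'bot',b[1].round(1),'col',col,g[r-5:r+12,col].tolist())
E
```

```text
time_s: 18.58
ee_pos: [461.7, -28.5, 244.2]
ee_rot: [-180.0, -0.6, -9.4]
force: [-0.1, 0.4, -1.0]
gripper_width: 91.2
gripper_force: 0.0
time_s: 19.32
ee_pos: [386.1, -20.1, 240.1]
ee_rot: [180.0, 0.0, -9.4]
force: [-0.3, 0.3, 0.1]
gripper_width: 34.2
gripper_force: 0.0
[385.84727463 -20.12855874 240.17634983]
rect [488.7 -33.4] [ 72.2 195.1] 80.47
hole px [271.  168.5] xy [405.2 -45.1] d 14.6
hole px [230.2 168.3] xy [413.7   4.7] d 14.4
hole px [250.7 157.3] xy [422.8 -22.6] d 37.7
hole px [264.1 129.9] xy [452.2 -43.7] d 13.1
hole px [236.1 129.8] xy [457.8 -10.9] d 13.5
hole px [246.3  98.1] xy [490.9 -28.9] d 19.5
hole px [249.   52.9] xy [536.9 -40. ] d 25.3
hole px [250.  29.] xy [559.8 -44.9] d 16.7
-70 top row 203.2 bot 206.6 col 226 [216, 227, 228, 227, 227, 228, 183, 146, 145, 176, 152, 130, 226, 233, 226, 227, 227]
-40 top row 204.0 bot 207.5 col 235 [217, 226, 227, 226, 227, 219, 174, 145, 146, 195, 224, 226, 226, 195, 154, 144, 136]
0 top row 205.2 bot 208.6 col 248 [227, 227, 227, 226, 225, 218, 173, 144, 145, 196, 223, 226, 226, 197, 155, 142, 163]
40 top row 206.3 bot 209.7 col 261 [201, 159, 210, 226, 226, 227, 182, 143, 144, 177, 219, 225, 226, 209, 165, 144, 165]
70 top row 207.1 bot 210.6 col 271 [227, 226, 226, 224, 226, 217, 170, 142, 143, 171, 233, 242, 242, 241, 242, 242, 243]
```

The plate is level to well under 1 mm across its length and at seat height. A quick tap at its middle with closed fingers will confirm the height and press it home.

```bash
python3 -m crank '[{"dx":0.06,"dy":-0.01,"dz":0,"yaw":0},{"dx":0.06,"dy":-0.01,"dz":0,"yaw":0},{"dx":0.03,"dy":0,"dz":0,"yaw":0},{"dx":0,"dy":0,"dz":-0.06,"yaw":0},{"dx":0,"dy":0,"dz":-0.06,"yaw":0},{"dx":0,"dy":0,"dz":-0.05,"yaw":0},{"dx":0,"dy":0,"dz":-0.014,"yaw":0},{"dx":0,"dy":0,"dz":0,"yaw":0},{"dx":0,"dy":0,"dz":0,"yaw":0},{"dx":0,"dy":0,"dz":0,"yaw":0}]' 0 20
python3 -m crank '[{"dx":0,"dy":0,"dz":-0.002,"yaw":0},{"dx":0,"dy":0,"dz":-0.001,"yaw":0},{"dx":0,"dy":0,"dz":0,"yaw":0},{"dx":0,"dy":0,"dz":0,"yaw":0}]' 0 20
```

```text
time_s: 20.68
ee_pos: [506.5, -36.2, 94.6]
ee_rot: [-180.0, -0.2, -9.4]
force: [-0.7, 0.5, -0.2]
gripper_width: 0.4
gripper_force: 0.0
time_s: 21.18
ee_pos: [505.5, -36.1, 90.8]
ee_rot: [180.0, 0.0, -9.4]
force: [0.2, 0.3, -0.0]
gripper_width: 0.2
gripper_force: 0.0
```

```bash
python3 -m crank '[{"dx":0,"dy":0,"dz":-0.003,"yaw":0},{"dx":0,"dy":0,"dz":-0.003,"yaw":0},{"dx":0,"dy":0,"dz":0,"yaw":0},{"dx":0,"dy":0,"dz":0,"yaw":0}]' 0 20
python3 -m crank '[{"dx":0,"dy":0,"dz":-0.0015,"yaw":0},{"dx":0,"dy":0,"dz":0,"yaw":0},{"dx":0,"dy":0,"dz":0,"yaw":0},{"dx":0,"dy":0,"dz":0,"yaw":0}]' 0 20
```

```text
time_s: 21.68
ee_pos: [505.5, -36.1, 85.9]
ee_rot: [180.0, 0.0, -9.4]
force: [0.4, 0.6, 0.3]
gripper_width: 0.5
gripper_force: 0.0
time_s: 22.18
ee_pos: [505.6, -36.1, 85.2]
ee_rot: [180.0, -0.0, -9.4]
force: [-1.7, -0.4, 6.0]
gripper_width: 0.4
gripper_force: 2.7
```

Contact comes at TCP 85.2, which puts the top face at 77 mm, exactly the seated height. I give one firm press, retreat and hand in.

```bash
python3 -m crank '[{"dx":0,"dy":0,"dz":-0.003,"yaw":0},{"dx":0,"dy":0,"dz":0,"yaw":0},{"dx":0,"dy":0,"dz":0,"yaw":0}]' 0 20
python3 -m crank '[{"dx":0,"dy":0,"dz":0.02,"yaw":0},{"dx":0,"dy":0,"dz":0.06,"yaw":0},{"dx":0,"dy":0,"dz":0.06,"yaw":0},{"dx":0,"dy":0,"dz":0.05,"yaw":0},{"dx":0,"dy":0,"dz":0,"yaw":0},{"dx":0,"dy":0,"dz":0,"yaw":0},{"dx":0,"dy":0,"dz":0,"yaw":0},{"dx":0,"dy":0,"dz":0,"yaw":0}]' 0 20
python3 -c "
from workcell import ticket;print(ticket.job_done())"
```

```text
time_s: 22.55
ee_pos: [505.7, -36.1, 85.1]
ee_rot: [-180.0, -0.1, -9.4]
force: [-6.0, 1.1, 21.8]
gripper_width: 0.6
gripper_force: 10.9
time_s: 23.55
ee_pos: [505.0, -36.0, 233.2]
ee_rot: [180.0, 0.1, -9.4]
force: [-0.2, 0.2, -0.9]
gripper_width: 0.4
gripper_force: 0.0
the job is handed in; nothing more can be done
None
```

I handed the job in at about 24 s with both plates flat at seat height; I inferred that the clips snapped from the long plate's height (its top at 77 mm, just below the hooks) rather than seeing them, and no verdict came back.

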